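Stand up and plug the fallen paint bottle

TASK

The open red paint bottle has toppled over in the bottle lane: stand it upright again on the lane floor, between the blue and the yellow bottle, and plug its nozzle with the red stopper from the block, pushed fully home so that the paint does not dry. Leave the other two bottles, the blue stopper and the lidded jar as they are.

Things in the scene. Friction and masses are not known exactly. Their poses are not given: they have to be found in the camera images.
- rack: Fixed plywood bottle lane, a tray 440 mm long (its y) and 92 mm wide (its x); origin at the centre of its underside, z up. Lane floor 8 mm above the table, 72 by 420 mm; side lips 10 mm thick stand 10 mm above the floor, end boards 22 mm. Two bottles stand near its ends (y = +-172 mm), the red one lies along it between them.
- red_bottle: Fallen red bottle, 0.2 to 0.33 kg, centre of mass about 60 mm above its base. Origin at the base's centre, z axis up to the nozzle. Square body 56 by 56 mm to z = 105 mm, shoulder to 118, white collar 30 mm diameter to 146, nozzle tapering to 23 mm at 168. Lies level along the lane, nozzle towards the lane's +y, axis 36 mm above the table. Pinched lightly (6 N) by the collar it pivots.
- red_bottle_mouth (a point): Centre of the red nozzle's opening, on the bottle's axis 168 mm above its base; the point's z axis points out of the opening. The opening is round, 14 mm diameter at the mouth, wider below, and 50 mm deep.
- red_stopper: Red stopper, 25 g, 86 mm long, upright in the block. Origin at its spike's tip, z up. Steel spike, pointed, 7 mm diameter, 45 mm long, thickening to 9 mm over its last 9 mm; flange 24 mm diameter from z = 45 to 49 mm; round grip 17 mm diameter from z = 49 to 83 mm, rim 21 mm diameter on top.
- red_stopper_seat (a point): Centre of the underside of the red stopper's flange, 45 mm above the spike's tip. It meets the nozzle's rim when the stopper is fully home.
- blue_stopper: Blue stopper, the same shape, standing in another hole of the block. To be left there.
- block: Fixed wooden stopper block, 60 mm (x) by 160 mm (y), 55 mm high, origin at the centre of its underside. Three holes of 13 mm diameter, 50 mm deep, in its top at y = -50, 0 and +50 mm; the middle one is empty, the red and the blue stopper stand in the outer ones, either way round, flanges on the block's top.
- blue_bottle: Blue bottle of the same shape, standing in the lane at one end, open (in use). Origin at the centre of its base.
- yellow_bottle: Yellow bottle of the same shape, standing in the lane at the other end, with its yellow stopper in (209 mm high overall). Origin at the centre of its base.
- jar: White paint jar with a black lid, 64 mm diameter, 85 mm high, standing on the table to one side. Origin at the centre of its base.
There are look-alikes about, which are no part of the job. There is more than one size of the red_bottle; the one meant has the size given above. Several things have the shape of the red_stopper; the one meant has the colours described above.

How it is judged:
At the end, for the whole second after the job is handed in: Red bottle upright (0.08 rad) on the lane floor between its neighbours; red stopper in its nozzle, flange within 4 mm of the rim, 7 mm of its centre, in line (0.12 rad); both at rest. Blue and yellow bottle upright and, like the jar, within 30 mm of their starts; blue stopper within 25 mm (angle between red_bottle's own z axis and vertical below 0.08 rad and z of red_bottle in the frame of rack between 0.004 and 0.012 m and x of red_bottle in the frame of rack between -0.012 and 0.012 m and y of red_bottle in the frame of rack between -0.15 and 0.15 m and z of red_stopper_seat in the frame of red_bottle_mouth below 0.004 m and distance between red_stopper_seat and red_bottle_mouth below 0.007 m and angle between the z axis of red_stopper and the z axis of red_bottle, either way round below 0.12 rad and linear speed of each of red_bottle, red_stopper below 0.02 m/s and angle between each of blue_bottle, yellow_bottle's own z axis and vertical below 0.1 rad and distance of each of blue_bottle, yellow_bottle, jar from where it was at the start of the episode below 0.03 m and distance of blue_stopper from where it was at the start of the episode below 0.025 m); the robot touches nothing.
It fails at once if the blue or the yellow bottle is knocked over or pushed more than 30 mm (angle between any of blue_bottle, yellow_bottle's own z axis and vertical above 0.35 rad or distance of any of blue_bottle, yellow_bottle from where it was at the start of the episode above 0.03 m).
It fails at once if the blue stopper is taken out of its hole or the jar is pushed more than 30 mm (distance of blue_stopper from where it was at the start of the episode above 0.025 m or distance of jar from where it was at the start of the episode above 0.03 m).
It also fails if it takes over 64 s, if anything falls off the work surface, if the arm or the gripper's body presses on something with over 40 N, if the wrist force passes 120 N, or if a joint passes its speed limit or range.

ROBOT

A 6-joint arm with a two-finger parallel gripper is mounted at the origin on the work surface. World frame = base frame: x ahead of the robot, y to its left, z up, the work surface at z = 0. Lengths are in m, angles in rad, forces in N, time in s.
With the tool pointing down it reaches from about 0.275 to 0.75 m from the base axis. Payload 10.2 kg.
Tool frame: the origin (TCP) lies where the fingers leave the gripper's body, on its centre line; the fingertips stand 73 mm ahead of it and the grasp point (between the pads) lies 54 mm ahead of it; z points along the fingers, y is the line along which they close (so a half turn about z gives the same grasp; the last joint's range is limited). The gripper opens to 85 mm and grips with 20 to 120 N. Pads are 22 mm wide; open, the fingers measure 114 mm over their backs; the gripper's body (76 mm by 85 mm) begins 54 mm behind the grasp point. The pads swing forward as they close: fully open they stand 13 mm farther back than shut.
Start: joints at [-1.354, 0.313, 1.498, -0, 1.331, -0.223], TCP at [0.224, -0.475, 0.304] pointing down, gripper open.
Joint ranges: [-2.94, 2.94], [-0.97, 2.17], [0.19, 2.56], [-1.23, 4.37], [0.02, 3.11], [-2.88, 2.88]. Speed limits (rad/s): [2.39, 2.39, 3.01, 3.14, 3.14, 3.14].

INTERFACE

Orientations are given as a rotation vector (axis times angle).
In Python, from plant import ctrl, cams, look_for gives the robot as it stands. The module is installed in compiled form; this text tells all that it offers. Calls block until the motion is done:
- ctrl.move_to(position, orientation): joint-space move of the TCP to a pose.
- ctrl.move_l(position, frame=None, feed=0.15, force_limit=None): straight line of the TCP; frame=None keeps the orientation; feed is the mean speed in m/s. With force_limit (N) it stops when the force on the tool has changed by that much, and returns True; else False.
- ctrl.set_joints(angles): joint-space move.
- ctrl.set_gripper(opening): opening from 0.0 (shut) to 1.0 (fully open); the grip force is fixed at half the most; returns when the fingers have stopped.
- ctrl.pause(seconds).
- ctrl.solve_ik(position, orientation): joint angles nearest the present ones, or None.
- ctrl.read_state(): the state.
- cams.capture(name): name is "scene" or "top" or "wrist"; returns a dict with "pixels" (400x640x3 uint8, red, green, blue), "z_map" (400x640 float32, m along the optical axis (not along the pixel's ray), 0 where there is no reading), "intrinsics" (3x3 intrinsics, pixels), "extrinsics" (4x4, takes a point from world to camera coordinates); the wrist camera has in their place "hand_eye" (4x4, takes a point from camera to tool coordinates, whose origin is the TCP and whose axes are the flange's). Camera axes: x right, y down, z forward; pixel columns grow to the right and rows downward; lengths in m; the calibration is good to about 2 mm. A picture is of the moment at which its call begins: read the wrist's pose just before it.
A pose or a line that the arm cannot do raises ctrl.PlanningError and nothing moves.
- ctrl.hand_in(): hands the job in; it is judged then, once.
Trained networks look in the newest picture that a camera, given by its name, has taken for a name from the list of things; names that differ only in an ending like _2 or _b are one class to them, and where a whole thing is asked for, a point or a joint stands for the part that bears it (a point fixed in the world has none). Each returns a list of dicts, best first, with "p" (0 to 1); they miss things now and then, are a little off and sometimes report something else, mostly with a low value. They report only what shows in the picture. A call takes as long as a camera call. They do not tell look-alikes from the thing itself.
- look_for(camera, name): "at" ([x, y, z] in m, in world coordinates, good to about 4 mm: the middle of the surface that is visible of it).
The state is a dict: "time": time; "joint_positions": joint angles; "qvel": joint speeds; "effort": joint torques, N m; "eef_pos": TCP position; "ee_rot": TCP orientation; "ft_force": force on the tool from outside, world axes, zero at the start; "wrist_torque": the same for the moment, N m; "width": opening from 0.0 (shut) to 1.0 (fully open); "finger_force": force on a finger pad.
Only numpy, scipy, OpenCV 4.12 (cv2) and the standard library are available. Lean on these libraries where they do the work, as an engineer would, in place of code of your own. Each camera call takes 0.05 s, during which the arm holds its last target. There are 200 camera calls.

## Working session

There is one attempt and no reset: what is moved stays moved. The work goes in short steps, each a Python script; the robot and the scene stay as the last script left them, time stands still between calls to the robot, and variables do not carry over. Pictures are saved under pics/ and viewed, at most 10 in all, crops included, and the job is handed in when it is done.

```bash
mkdir -p pics; ls; cat > h.py <<'E'
import numpy as np, cv2
from scipy.spatial.transform import Rotation as R
from plant import ctrl, cams, look_for
def cloud(c, T=None):
    K=c["intrinsics"]; z=c["z_map"]; v,u=np.indices(z.shape)
    P=np.stack([(u-K[0,2])/K[0,0]*z,(v-K[1,2])/K[1,1]*z,z],-1)
    M=np.linalg.inv(c["extrinsics"]) if T is None else T
    W=P@M[:3,:3].T+M[:3,3]; W[z==0]=np.nan
    return W
E
python3 - <<'E'
from h import *
for n in ["scene","top"]:
    c=cams.capture(n); cv2.imwrite(f"pics/{n}0.png",c["pixels"][...,::-1])
    np.save(f"{n}0.npy",cloud(c)); np.save(f"{n}0_px.npy",c["pixels"])
    print(n,"cam at",np.linalg.inv(c["extrinsics"])[:3,3].round(3))
    for o in ["rack","red_bottle","red_bottle_mouth","red_stopper","blue_stopper","block","blue_bottle","yellow_bottle","jar"]:
        print(o,[(np.round(d["at"],3).tolist(),round(d["p"],2)) for d in look_for(n,o)[:4]])
s=ctrl.read_state(); print({k:np.round(v,3).tolist() for k,v in s.items()})
E
```

```text
pics
scene cam at [0.781 0.421 0.752]
rack [([0.659, 0.055, 0.008], 0.67), ([0.456, -0.084, 0.053], 0.55)]
red_bottle [([0.344, 0.146, 0.076], 0.85), ([0.796, 0.014, 0.039], 0.79), ([0.639, 0.006, 0.064], 0.57)]
red_bottle_mouth [([0.342, 0.147, 0.077], 0.65), ([0.635, 0.009, 0.066], 0.6), ([0.798, 0.014, 0.036], 0.58)]
red_stopper [([0.444, -0.048, 0.079], 0.65), ([0.363, -0.065, 0.065], 0.47), ([0.627, -0.146, 0.108], 0.22)]
blue_stopper [([0.442, -0.147, 0.082], 0.46)]
block [([0.461, -0.085, 0.054], 0.86)]
blue_bottle [([0.624, -0.148, 0.108], 0.8)]
yellow_bottle [([0.649, 0.187, 0.113], 0.91)]
jar [([0.55, 0.387, 0.084], 0.72)]
top cam at [0.375 0.104 1.176]
rack [([0.612, 0.042, 0.008], 0.58)]
red_bottle [([0.79, 0.008, 0.038], 0.95), ([0.338, 0.138, 0.075], 0.65), ([0.631, -0.0, 0.062], 0.61)]
red_bottle_mouth [([0.627, -0.006, 0.062], 0.79), ([0.787, 0.008, 0.042], 0.59), ([0.338, 0.14, 0.082], 0.57)]
red_stopper [([0.294, -0.06, 0.02], 0.75), ([0.627, -0.004, 0.065], 0.34)]
blue_stopper []
block [([0.434, -0.099, 0.058], 0.92)]
blue_bottle [([0.608, -0.155, 0.112], 0.98)]
yellow_bottle [([0.632, 0.177, 0.114], 0.57), ([0.538, 0.378, 0.086], 0.36)]
jar [([0.538, 0.378, 0.085], 0.61)]
{'time': 1.0, 'joint_positions': [-1.354, 0.313, 1.498, -0.0, 1.331, -0.223], 'qvel': [0.0, 0.001, 0.0, -0.0, 0.001, -0.001], 'effort': [-0.002, -41.217, -25.99, -0.0, 0.001, 0.0], 'eef_pos': [0.224, -0.475, 0.304], 'ee_rot': [-3.066, -0.685, 0.0], 'ft_force': [0.084, -0.85, -0.757], 'wrist_torque': [-0.017, -0.067, 0.0], 'finger_force': 0.0, 'width': 1.003}
```

View pics/scene0.png

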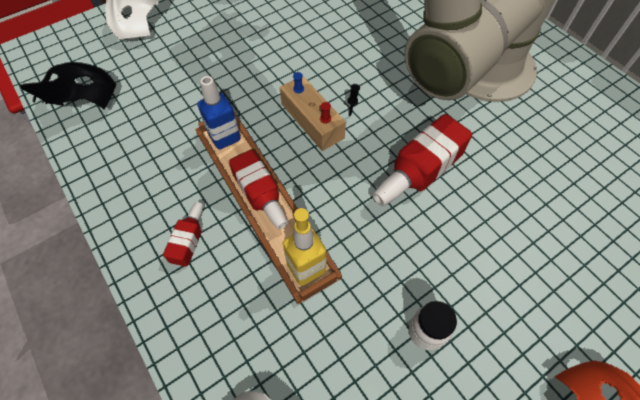

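View pics/top0.png

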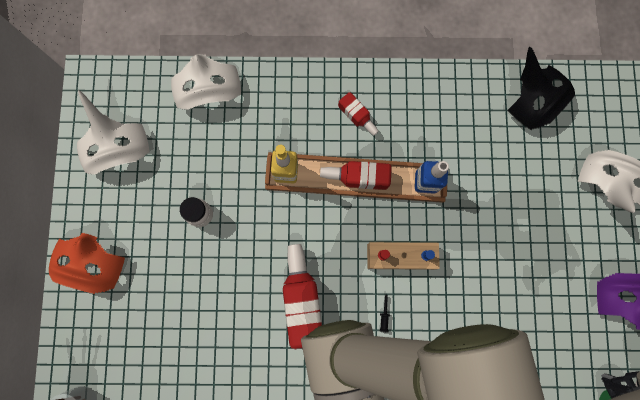

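The scene view shows the red bottle lying in the lane at about (258,185), nozzle towards yellow (305,245). The red stopper is at (326,110) and the blue one at (298,82). In the top view the bottle is at (365,175) and the red stopper at (384,255). The decoys are the other two red bottles and the black stopper. Next I fit the poses from both depth clouds.

```bash
python3 - <<'E'
from h import *
def rect(p):
    r=cv2.minAreaRect(p.astype(np.float32)); return np.round(r[0],4),np.round(r[1],4),round(r[2],1)
for n in ["scene","top"]:
    W=np.load(f"{n}0.npy"); px=np.load(f"{n}0_px.npy"); hsv=cv2.cvtColor(px,cv2.COLOR_RGB2HSV)
    x,y,z=W[...,0],W[...,1],W[...,2]; h,s,v=[hsv[...,i].astype(int) for i in range(3)]
    print(n,"table z",np.nanmedian(z[(x>.5)&(x<.56)&(y>-.1)&(y<.1)]))
    b=(abs(x-.45)<.09)&(abs(y+.095)<.12)&(abs(z-.055)<.005)
    print(" block",rect(W[b][:,:2]),np.median(z[b]))
    red=((h<8)|(h>172))&(s>130)
    m=red&(abs(x-.45)<.09)&(abs(y+.05)<.05)&(z>.075); print(" stopper red",W[m].mean(0).round(4),W[m].max(0).round(4), W[m].min(0).round(4),m.sum())
    m=(h>100)&(h<130)&(s>120)&(abs(x-.45)<.09)&(abs(y+.15)<.05)&(z>.075); print(" stopper blue",W[m].mean(0).round(4),m.sum())
    ln=(abs(x-.625)<.06)&(abs(y-.01)<.13)
    m=ln&(z>.056)&(z<.072); print(" body top",rect(W[m][:,:2]),np.median(z[m]),m.sum())
    m=ln&(z>.03)&(z<.054)&(y>.05); print(" collar/nozzle",rect(W[m][:,:2]),z[m].max(),W[m].min(0).round(3),W[m].max(0).round(3))
    m=(abs(x-.63)<.08)&(abs(y-.01)<.25)&(z>.013)&(z<.034); print(" lips",rect(W[m][:,:2]))
    for nm,y0,hh in [("blue",-.15,.113),("yellow",.18,.113)]:
        m=(abs(x-.62)<.07)&(abs(y-y0)<.06)&(z>.125); print(" ",nm,"collar+",np.nanmedian(W[m],0).round(4),z[m].max(),rect(W[m][:,:2]))
E
```

```text
scene table z 0.0005363390047725125
 block (array([ 0.4168, -0.1029]), array([0.1627, 0.1115]), 89.9) 0.05500348801259458
 stopper red [ 0.4437 -0.0499  0.0911] [ 0.4521 -0.0415  0.0984] [ 0.4336 -0.062   0.0755] 111
 stopper blue [ 0.4435 -0.1492  0.0913] 88
 body top (array([ 0.6339, -0.017 ]), array([0.113 , 0.0564]), 86.2) 0.06375287281350439 1425
 collar/nozzle (array([0.639, 0.072]), array([0.0439, 0.03  ]), 88.0) 0.05382859548096297 [0.624 0.05  0.03 ] [0.654 0.094 0.054]
 lips (array([0.6349, 0.0053]), array([0.4399, 0.0926]), 86.4)
  blue collar+ [ 0.6264 -0.157   0.1565] 0.17818598810567776 (array([ 0.6257, -0.1642]), array([0.0286, 0.032 ]), 37.8)
  yellow collar+ [0.6499 0.1835 0.1731] 0.2190132000556103 (array([0.6475, 0.1799]), array([0.0268, 0.0359]), 57.7)
top table z -0.000994989898727372
 block (array([ 0.4398, -0.1038]), array([0.0601, 0.1596]), 0.3) 0.053921303817180744
 stopper red [ 0.4392 -0.0531  0.0952] [ 0.4482 -0.0439  0.1001] [ 0.4302 -0.0629  0.0899] 69
 stopper blue [ 0.4394 -0.1522  0.0936] 68
 body top (array([ 0.6305, -0.0167]), array([0.1139, 0.0565]), 87.2) 0.062274815825762 1013
 collar/nozzle (array([0.6348, 0.0717]), array([0.0412, 0.0297]), 89.5) 0.05316532305814259 [0.62  0.051 0.031] [0.65  0.092 0.053]
 lips (array([0.6323, 0.0042]), array([0.4402, 0.0929]), 86.3)
  blue collar+ [ 0.6175 -0.1623  0.1588] 0.1781910134675786 (array([ 0.6229, -0.1645]), array([0.0272, 0.034 ]), 88.2)
  yellow collar+ [0.6366 0.174  0.1768] 0.21903807842881462 (array([0.6389, 0.1753]), array([0.0352, 0.027 ]), 89.9)
```

```bash
cat >> h.py <<'E'
Z=np.array([0,0,1.]); yaw=np.radians(-3.4)
xr=np.array([np.cos(yaw),np.sin(yaw),0]); d=np.array([-np.sin(yaw),np.cos(yaw),0])
RC=np.array([.6335,.0047,0])            # rack centre
A=np.radians(25); S=.075                # lean, grasp station on the bottle
def frame(a,y): return np.stack([np.cross(y,a),y,a],1)
def rv(M): return R.from_matrix(M).as_rotvec()
a0=-Z*np.cos(A)-d*np.sin(A); Rg=[frame(a0,s*xr) for s in (1,-1)]
B0=np.stack([d,-Z,np.cross(d,-Z)],1); B1=np.stack([Z,xr,np.cross(Z,xr)],1)
Q=B1@B0.T
Rf=[Q@M for M in Rg]
def tcp(g,M): return g-.054*M[:,2]
base=np.array([.6295,-.0735,.036])
gr=base+S*d+Z*.008                      # grasp point, lying
E
python3 - <<'E'
from h import *
for i in (0,1):
    for nm,g,M in [("pre",gr+[0,0,.12],Rg[i]),("gr",gr,Rg[i]),("lift",gr+[0,0,.27],Rg[i]),("rot",RC+[0,0,.32],Rf[i]),("fin",RC+[0,0,.083],Rf[i])]:
        q=ctrl.solve_ik(tcp(g,M),rv(M)); print(i,nm,None if q is None else np.round(q,2))
E
```

```text
0 pre [-0.02  0.67  1.23 -0.46  1.29  0.18]
0 gr [-0.02  0.82  1.31 -0.5   1.09  0.29]
0 lift [-0.02  0.58  1.   -0.44  1.58  0.03]
0 rot [-0.24  0.15  1.89  1.74  0.17 -0.25]
0 fin [-0.24  0.63  2.04  2.88  0.68 -1.44]
1 pre None
1 gr [-0.02  0.82  1.31 -0.5   1.09 -2.85]
1 lift None
1 rot None
1 fin [-0.24  0.63  2.04  2.88  0.68  1.7 ]
```

```bash
python3 - <<'E'
from h import *
M=Rg[0]
def st(t):
    s=ctrl.read_state(); print(t,round(s["time"],1),np.round(s["eef_pos"],3),"w",round(s["width"],3),"ff",round(float(np.max(s["finger_force"])),1),"F",np.round(s["ft_force"],1))
    return s
ctrl.move_to(tcp(gr+[0,0,.20],M),rv(M)); st("pre")
hit=ctrl.move_l(tcp(gr,M),feed=.12,force_limit=8); st(f"down {hit}")
if not hit:
    c=cams.capture("wrist"); cv2.imwrite("pics/w1.png",c["pixels"][...,::-1])
    ctrl.set_gripper(0.0); st("closed")
    ctrl.move_l(tcp(gr+[0,0,.03],M),feed=.05); st("lift30")
    c=cams.capture("scene"); cv2.imwrite("pics/s1.png",c["pixels"][60:300,120:440,::-1].repeat(2,0).repeat(2,1))
E
```

```text
pre 3.2 [0.635 0.023 0.293] w 1.0 ff 0.0 F [-0.3 -0.6  0.2]
down False 5.1 [0.636 0.024 0.094] w 1.001 ff 0.0 F [-0.6  0.4 -0.6]
closed 5.5 [0.635 0.024 0.093] w 0.652 ff 65.2 F [0.8 3.  3.2]
lift30 6.2 [0.635 0.024 0.123] w 0.647 ff 64.6 F [-0.  -0.2 -2.9]
```

```bash
python3 - <<'E'
from h import *
M=Rg[0]
ctrl.move_l(tcp(gr+[0,0,.31],M),feed=.2)
g1=RC-.008*xr
q0=np.array(ctrl.read_state()["joint_positions"]); q1=ctrl.solve_ik(tcp(g1+[0,0,.36],Rf[0]),rv(Rf[0])); print(q0.round(2),None if q1 is None else np.round(q1,2))
if q1 is not None:
    bt=M.T@d   # bottle axis in tool frame
    for f in (.25,.5,.75,1):
        ctrl.set_joints(q0+f*(np.array(q1)-q0)); s=ctrl.read_state()
        Rt=R.from_rotvec(s["ee_rot"]).as_matrix(); g=s["eef_pos"]+.054*Rt[:,2]; b=Rt@bt
        print(f,round(s["time"],1),"g",g.round(3),"base",(g-S*b).round(3),"mouth",(g+.093*b).round(3),"w",round(s["width"],3))
        if min((g-S*b)[2],(g+.093*b)[2])<.25 and f<1: print("low"); break
    c=cams.capture("scene"); cv2.imwrite("pics/s2.png",c["pixels"][...,::-1])
E
```

```text
[-0.02  0.57  0.91 -0.44  1.67 -0.01] [-0.24  0.09  1.85  1.14  0.18  0.36]
0.25 8.3 g [0.652 0.055 0.319] base [ 0.649 -0.015  0.29 ] mouth [0.656 0.14  0.355] w 0.647
0.5 8.8 g [0.665 0.093 0.328] base [0.661 0.042 0.274] mouth [0.671 0.158 0.395] w 0.654
0.75 9.2 g [0.665 0.079 0.356] base [0.66  0.052 0.285] mouth [0.671 0.111 0.442] w 0.645
1 9.7 g [0.627 0.006 0.361] base [0.627 0.006 0.286] mouth [0.627 0.006 0.454] w 0.647
```

View pics/s2.png

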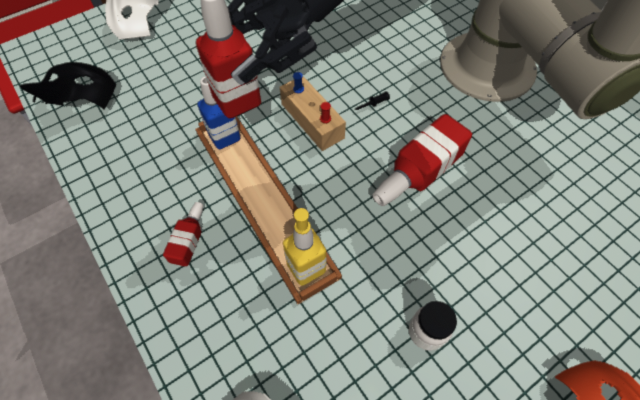

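The bottle hangs upright in the gripper at (225,60). The lane below is clear, and the neighbours, jar and block are undisturbed. I'll check the bottle's tilt from the depth data, then lower it.

```bash
python3 - <<'E'
from h import *
c=cams.capture("scene"); W=cloud(c); hsv=cv2.cvtColor(c["pixels"],cv2.COLOR_RGB2HSV)
m=(W[...,2]>.29)&(W[...,2]<.385)&(abs(W[...,0]-.63)<.06)&(abs(W[...,1])<.06)
P=W[m]; print(len(P))
# split x-face / y-face by local normals
N=np.cross(np.gradient(W,axis=1),np.gradient(W,axis=0))[m]; N/=np.linalg.norm(N,axis=1,keepdims=True)
for nm,ax in (("x",xr),("y",d)):
    k=abs(N@ax)>.9; p=P[k]
    if len(p)<30: print(nm,len(p)); continue
    ce=np.median(p,0); n=np.linalg.svd(p[abs((p-ce)@ax)<.008]-ce)[2][2]; n*=np.sign(n@ax)
    print(nm,len(p),ce.round(4),n.round(3))
m=(W[...,2]>.42)&(abs(W[...,0]-.63)<.06)&(abs(W[...,1])<.06); print("nozzle",W[m].max(0).round(4),W[m].min(0).round(4))
s=ctrl.read_state(); print(s["eef_pos"],s["time"])
E
```

```text
3406
x 501 [0.665  0.0116 0.3495] [ 0.999 -0.032  0.003]
y 1231 [0.6388 0.0332 0.3393] [ 0.081  0.997 -0.012]
nozzle [0.652  0.0211 0.4529] [6.227e-01 1.000e-04 4.200e-01]
[0.57795047 0.00870797 0.38369434] 9.8167
```

```bash
python3 - <<'E'
from h import *
g1=RC-.008*xr-.002*xr*0; M=Rf[0]
def st(t):
    s=ctrl.read_state(); print(t,round(s["time"],1),np.round(s["eef_pos"],4),"w",round(s["width"],3),"F",np.round(s["ft_force"],1))
st("start")
print(ctrl.move_l(tcp(g1+[0,0,.105],M),feed=.1,force_limit=15)); st("near")
print(ctrl.move_l(tcp(g1+[0,0,.073],M),feed=.02,force_limit=4)); st("touch")
c=cams.capture("scene"); cv2.imwrite("pics/s3.png",c["pixels"][...,::-1])
E
```

```text
start 9.8 [0.578  0.0087 0.3837] w 0.649 F [ 0.5 -0.4 -2.8]
False
near 13.3 [0.5767 0.0081 0.128 ] w 0.651 F [ 0.2  0.4 -3.2]
True
touch 14.3 [0.5767 0.0081 0.1072] w 0.649 F [-0.2  0.5  3.9]
```

View pics/s3.png

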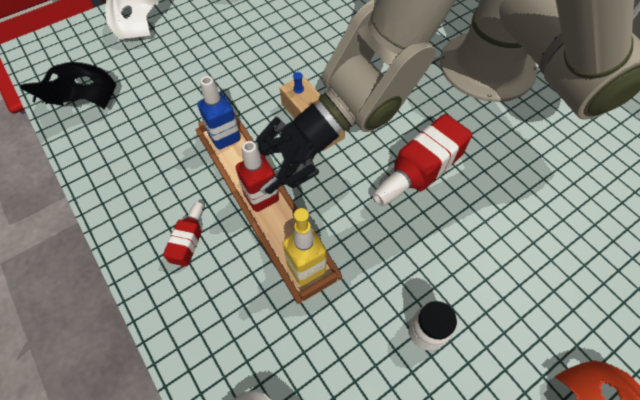

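The red bottle stands in the lane at (257,180), touching the floor, with its neighbours untouched. I'll release it, retreat and measure the mouth and stopper.

```bash
python3 - <<'E'
from h import *
M=Rf[0]; Rd=[frame(-Z,s*np.array([1.,0,0])) for s in (1,-1)]
ctrl.set_gripper(1.0)
p=np.array(ctrl.read_state()["eef_pos"]); 
ctrl.move_l(p-.14*M[:,2],feed=.12)
p=np.array(ctrl.read_state()["eef_pos"])
ctrl.move_l(p+[0,0,.12],feed=.2)
sp=np.array([.4407,-.0527,.080])
best=None
for M2 in Rd:
    q=ctrl.solve_ik(tcp(sp+[0,0,.15],M2),rv(M2)); print(None if q is None else np.round(q,2))
    if q is not None and (best is None or np.abs(np.array(q)-ctrl.read_state()["joint_positions"]).max()<best[0]): best=(np.abs(np.array(q)-ctrl.read_state()["joint_positions"]).max(),q)
ctrl.set_joints(best[1]); s=ctrl.read_state(); print(s["time"],np.round(s["eef_pos"],4))
T=np.eye(4); T[:3,:3]=R.from_rotvec(s["ee_rot"]).as_matrix(); T[:3,3]=s["eef_pos"]
c=cams.capture("wrist"); cv2.imwrite("pics/w2.png",c["pixels"][...,::-1])
W=cloud(c,T@c["hand_eye"]); hsv=cv2.cvtColor(c["pixels"],cv2.COLOR_RGB2HSV)
m=((hsv[...,0]<8)|(hsv[...,0]>172))&(hsv[...,1]>130)&(W[...,2]>.085)&(abs(W[...,0]-.44)<.04)&(abs(W[...,1]+.05)<.04)
if m.sum(): print("wrist: stopper top",W[m].mean(0).round(4),W[m].min(0).round(4),W[m].max(0).round(4),m.sum())
for n in ("scene","top"):
    c=cams.capture(n); W=cloud(c)
    m=(W[...,2]>.16)&(W[...,2]<.19)&(abs(W[...,0]-.635)<.045)&(abs(W[...,1]-.005)<.045)
    P=W[m]; r=cv2.minAreaRect(P[:,:2].astype(np.float32)) if len(P) else None
    print(n,"nozzle",r,P[:,2].max() if len(P) else 0,len(P))
E
```

```text
[-0.38  0.15  1.76 -0.    1.23 -0.38]
[-0.38  0.15  1.76 -0.    1.23  2.76]
18.9417 [ 0.4406 -0.0525  0.2837]
wrist: stopper top [ 0.4405 -0.0519  0.0958] [ 0.4309 -0.0624  0.0854] [ 0.4503 -0.0422  0.0978] 441
scene nozzle ((0.6357576847076416, 0.0075610848143696785), (0.02544328384101391, 0.024755368009209633), 33.861228942871094) 0.17823053036140923 228
top nozzle ((0.6318231225013733, 0.005595223046839237), (0.02406189776957035, 0.025423811748623848), 0.7603967785835266) 0.18074607409877164 100
```

View pics/w2.png

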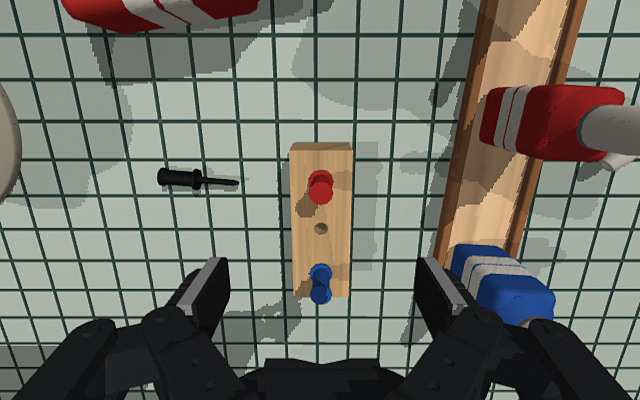

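The red stopper is at (320,187), directly ahead. The blue one is at (320,282), outside the fingers' path, and the red bottle stands in the lane. Now I grasp the stopper.

```bash
python3 - <<'E'
from h import *
def st(t):
    s=ctrl.read_state(); print(t,round(s["time"],1),np.round(s["eef_pos"],4),"w",round(s["width"],3),"ff",round(float(np.max(s["finger_force"])),1),"F",np.round(s["ft_force"],1)); return s
M=R.from_rotvec(ctrl.read_state()["ee_rot"]).as_matrix()
sp=np.array([.4406,-.0523,.081])
print(ctrl.move_l(tcp(sp,M),feed=.12,force_limit=6)); st("down")
ctrl.set_gripper(0.0); st("closed")
ctrl.move_l(tcp(sp+[0,0,.25],M),feed=.15); st("up")
# over to near the mouth, offset back so that the wrist camera sees the nozzle
ctrl.move_l(tcp(np.array([.6338,.0066-.07,.331]),M),feed=.25); s=st("look")
T=np.eye(4); T[:3,:3]=R.from_rotvec(s["ee_rot"]).as_matrix(); T[:3,3]=s["eef_pos"]
c=cams.capture("wrist"); cv2.imwrite("pics/w3.png",c["pixels"][...,::-1])
W=cloud(c,T@c["hand_eye"])
np.save("w3.npy",W)
m=(W[...,2]>.165)&(W[...,2]<.185)&(abs(W[...,0]-.634)<.04)&(abs(W[...,1]-.006)<.04)
P=W[m]; print("nozzle",cv2.minAreaRect(P[:,:2].astype(np.float32)) if len(P) else None,len(P),P[:,2].max() if len(P) else 0)
m=(W[...,2]>.13)&(W[...,2]<.158)&(abs(W[...,0]-.634)<.04)&(abs(W[...,1]-.006)<.04)
P=W[m]; print("collar x",P[:,0].min() if len(P) else 0,P[:,0].max() if len(P) else 0)
c=cams.capture("scene"); cv2.imwrite("pics/s4.png",c["pixels"][...,::-1])
E
```

```text
False
down 20.5 [ 0.4409 -0.0524  0.1355] w 1.004 ff 0.0 F [-0.4  1.  -0.6]
closed 21.1 [ 0.4407 -0.0523  0.1352] w 0.203 ff 58.3 F [0.4 0.7 3.5]
up 22.9 [ 0.4405 -0.0523  0.3844] w 0.203 ff 58.4 F [-0.3  0.3 -0.5]
look 23.9 [ 0.6334 -0.0633  0.3848] w 0.204 ff 58.4 F [-0.6 -0.3 -0.4]
nozzle ((0.6345942616462708, 0.005041204392910004), (0.025362875312566757, 0.025326784700155258), 70.84337615966797) 486 0.17779963295442358
collar x 0.6201597682971411 0.6491034838496766
```

View pics/w3.png

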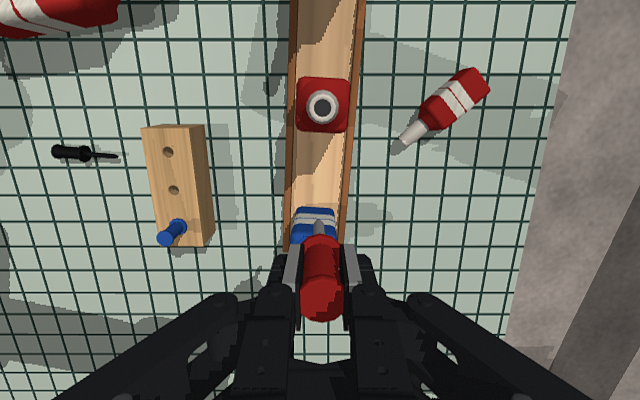

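View pics/s4.png

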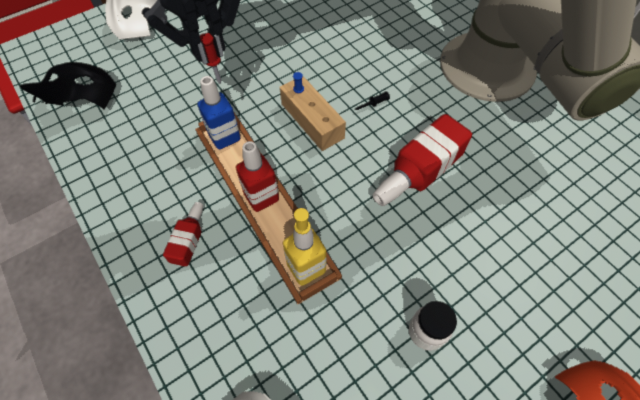

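The stopper is held with its spike at (319,222). The red bottle's mouth is at (322,106), centred on its body. Both scene views agree and the blue stopper is still in the block. I'll check the spike's line and insert.

```bash
python3 - <<'E'
from h import *
def st(t):
    s=ctrl.read_state(); print(t,round(s["time"],1),np.round(s["eef_pos"],4),"w",round(s["width"],3),"F",np.round(s["ft_force"],1)); return s
s=ctrl.read_state(); M=R.from_rotvec(s["ee_rot"]).as_matrix(); p=np.array(s["eef_pos"])
W=np.load("w3.npy"); dxy=W[...,:2]-p[:2]
for a,b in ((.255,.275),(.275,.3),(.335,.36)):
    m=(np.hypot(dxy[...,0],dxy[...,1])<.013)&(W[...,2]>a)&(W[...,2]<b); print(a,b,m.sum(),(W[m].mean(0)[:2]-p[:2]).round(4) if m.any() else None)
mo=np.array([.6346,.0048,0])
ctrl.move_l(tcp(mo+[0,0,.30],M),feed=.2)
print(ctrl.move_l(tcp(mo+[0,0,.252],M),feed=.1,force_limit=5)); st("above")
h=ctrl.move_l(tcp(mo+[0,0,.196],M),feed=.03,force_limit=8); s=st(f"in {h}")
print("seat above rim", s["eef_pos"][2]-.054-.026-.176)
E
```

```text
0.255 0.275 71 [-0.001   0.0024]
0.275 0.3 77 [-0.0008  0.0025]
0.335 0.36 2699 [0.0006 0.0014]
False
above 25.1 [0.6348 0.0044 0.3068] w 0.199 F [ 0.3  0.1 -0.4]
in True 26.6 [0.6347 0.0048 0.256 ] w 0.204 F [-1.2  0.4  5.5]
seat above rim 1.0559134941662274e-05
```

The stopper met the rim at the height predicted for fully home. I'll press a little more, release, retreat and check.

```bash
python3 - <<'E'
from h import *
s=ctrl.read_state(); p=np.array(s["eef_pos"])
print(ctrl.move_l(p-[0,0,.006],feed=.02,force_limit=12),np.round(ctrl.read_state()["eef_pos"],4),np.round(ctrl.read_state()["ft_force"],1))
ctrl.set_gripper(1.0)
p=np.array(ctrl.read_state()["eef_pos"]); ctrl.move_l(p+[0,0,.13],feed=.12)
ctrl.move_l(p+[-.15,0,.13],feed=.2); ctrl.pause(.3)
for n in ("scene","top"):
    c=cams.capture(n); W=cloud(c); cv2.imwrite(f"pics/{n}5.png",c["pixels"][...,::-1])
    for a,b in ((.12,.15),(.16,.174),(.182,.208),(.21,.23)):
        m=(W[...,2]>a)&(W[...,2]<b)&(abs(W[...,0]-.635)<.04)&(abs(W[...,1]-.005)<.04)
        if m.any(): print(n,a,b,np.round(cv2.minAreaRect(W[m][:,:2].astype(np.float32))[0],4),W[m][:,2].max().round(4))
print(ctrl.read_state()["time"])
E
```

```text
True [0.6353 0.0047 0.2561] [-1.2  0.2  6.2]
scene 0.12 0.15 [0.6367 0.009 ] 0.1499
scene 0.16 0.174 [0.6382 0.0118] 0.174
scene 0.182 0.208 [0.6372 0.0077] 0.2078
scene 0.21 0.23 [0.6362 0.005 ] 0.2202
top 0.12 0.15 [0.6463 0.0217] 0.1214
top 0.21 0.23 [0.6413 0.0035] 0.2182
30.0417
```

View pics/scene5.png

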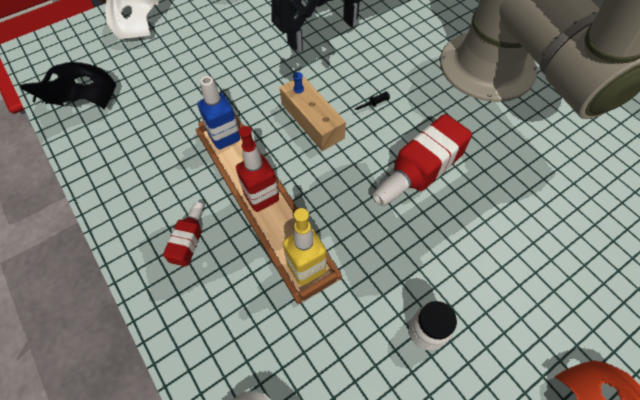

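Red bottle stands upright at (257,180) with the red stopper seated at (246,140). Its top is at 0.218 to 0.220 m, matching the yellow stopper's 0.219 m. The gripper is clear and nothing else has moved.

```bash
python3 -c "
from h import *
print(ctrl.hand_in())"
```

```text
the job is handed in; nothing more can be done
None
```

The job is handed in: the red bottle stands upright between the blue and yellow bottles with the red stopper seated on the rim, finished at about 30 s of the 64 s; the other two bottles, blue stopper and jar look unmoved in the last picture, but `hand_in` returned no verdict.

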